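Back off the jaw of a ratchet bar clamp

TASK

Open the ratchet bar clamp fully so that the chassis can be lifted out later: press the ribbed release pad on the sliding jaw down with a fingertip and, keeping it down, push the jaw back along its bar, away from the chassis, right up to the end stop, then let go so that the pad springs up. Only press and push: leave the chassis standing where it is in the clamp and do not move the other things on the desk.

Things in the scene. Friction and masses are not known exactly. Their poses are not given: they have to be found in the camera images.
- clamp: Grey bar clamp fixed flat on the desk, 90 mm (x) by 325 mm (y). Origin on the desk under the bar, 200 mm from its fixed-jaw end, 125 mm from its end-stop end; z up. Along y: fixed jaw -200 to -175 mm (85 high), bed with the chassis to -103 (44 high), 24 mm wide bar (top at 42) with the sliding jaw, end stop 94 to 125 (56 high). The jaw opens towards the clamp's +y.
- jaw (a joint): Jaw travel in m: 0 = nearest the chassis, 0.110 = against the end stop (clamp's +y); starts at 0 to 0.040. The jaw is a face plate (86 wide, top at 98 mm), a 58 mm long pocket open at the sides whose floor is the release pad, and a rear lug. A ratchet with 6 mm teeth stops it opening unless the pad is down; then it slides with about 3 N friction, more if fast.
- release (a joint): Downward travel of the spring-loaded release pad in m: 0 = up, 0.008 = fully down. The ratchet is free from 0.004 on, with 0.006 a good depth. About 3 N starts it and 5 N bottoms it; it springs back by itself. At rest it may stand up to 0.003 down where the pawl sits on a tooth.
- release_top (a point): Centre of the top of the release pad, black ribbed plastic, 44 mm (clamp's x) by 52 mm (y), 61.5 mm above the desk when up. Moves with jaw and pad. The lug's inner face is 29 mm from it towards the clamp's +y, the face plate 29 mm towards -y.
- lug_top (a point): Middle of the top of the jaw's upright rear lug, 60 mm wide (clamp's x), 14 mm thick (y), 94.5 mm above the desk. Its inner face, in the pocket, is what a finger pushes. Moves with the jaw.
- chassis: Small folded steel amplifier chassis, 110 mm (x) by 70 mm (y) by 34 mm high with two white tube sockets on top (4 mm more), loose, standing on the clamp's bed next to the fixed jaw. Origin at the centre of its underside, 44 mm above the desk. To stay there.
- bus_bar_a: Copper bus bar, 120 x 20 x 6 mm, long side x, loose on the desk on the -x side of the clamp. Origin under its centre.
- bus_bar_b: A second copper bus bar, 120 x 20 x 6 mm, loose on the desk on the +x side of the clamp. Origin under its centre.
- fuse_holder: Red plastic fuse holder with glass fuse, 50 x 20 x 22 mm, loose on the desk by the clamp. Origin under its centre.
- knob: Brass selector knob, 36 mm across and 22 mm high, loose on the desk by the clamp. Origin under its centre.
- screwdriver: Screwdriver lying on the desk to the left.
- mug: Blue mug, 80 mm across and 90 mm high, on the desk to the right. Origin under its centre.
Mind the look-alikes: they are no part of the job. What is shaped like the chassis but black or brown is not meant.

How it is judged:
On the way, in this order (a step that is already met when the one before it is completed fails the run):
1. the release pad is pressed down while the jaw is still well short of the end stop (value of joint release above 0.0042 m and value of joint jaw below 0.08 m), for 0.1 s.
2. the jaw is pushed back to the end stop (value of joint jaw above 0.106 m), for 0.1 s.
At the end, for the whole second after the job is handed in: The jaw stands within 5 mm of the end stop (joint above 0.105), the release pad has sprung up (less than 3.8 mm down), the chassis stands within 10 mm of where it was, upright and at rest, and each of the other loose things is within 20 mm of where it was (value of joint jaw above 0.105 m and value of joint release below 0.0038 m and distance of chassis from where it was at the start of the episode below 0.01 m and angle between chassis's own z axis and vertical below 0.08 rad and linear speed of chassis below 0.02 m/s and distance of each of bus_bar_a, bus_bar_b, fuse_holder, knob, screwdriver, mug from where it was at the start of the episode below 0.02 m); the robot touches nothing.
It fails at once if the chassis is shoved, lifted or carried (distance of chassis from where it was at the start of the episode above 0.015 m or angle between chassis's own z axis and vertical above 0.2 rad).
It fails at once if another loose thing on the desk is moved or lifted (distance of any of bus_bar_a, bus_bar_b, fuse_holder, knob, screwdriver, mug from where it was at the start of the episode above 0.025 m).
It also fails if it takes over 32 s, if anything falls off the work surface, if the arm or the gripper's body presses on something with over 40 N, if the wrist force passes 120 N, or if a joint passes its speed limit or range.

ROBOT

A 6-joint arm with a two-finger parallel gripper is mounted at the origin on the work surface. World frame = base frame: x ahead of the robot, y to its left, z up, the work surface at z = 0. Lengths are in m, angles in rad, forces in N, time in s.
With the tool pointing down it reaches from about 0.325 to 0.775 m from the base axis. Payload 9.3 kg.
Tool frame: the origin (TCP) lies midway between the tips of the shut fingers; the grasp point (between the pads) lies 19 mm behind it (tcp_to_grasp is the distance from the TCP to the grasp point, in m); z points along the fingers, x is the direction in which the jaws open and shut, and the axes are right-handed (so a half turn about z gives the same grasp; the last joint's range is limited). The gripper opens to 85 mm and grips with 20 to 120 N. Pads are 22 mm wide; open, the fingers measure 114 mm over their backs; the gripper's body (76 mm by 85 mm) begins 54 mm behind the grasp point. The pads swing forward as they close: fully open they stand 13 mm farther back than shut.
Start: joints at [-1.28, 0.259, 0.021, 1.334, 0, 1.418], TCP at [0.236, -0.497, 0.231] pointing down, gripper open.
Joint ranges: [-3.04, 3.04], [-0.91, 1.82], [-1.04, 1.36], [-1.92, 1.95], [-1.52, 1.45], [-3.14, 3.14]. Speed limits (rad/s): [2.22, 2.22, 2.79, 3.14, 3.14, 3.14].

INTERFACE

Orientations are given as [roll, pitch, yaw] about the fixed x, y, z axes, in that order (R = Rz(yaw) Ry(pitch) Rx(roll)).
In Python, from bench import movep, move_straight, goto_joints, open_jaws, clamp, hold, ik, get_state, camera, get_calibration, PlanningError, close_job, masks_of, tcp_to_grasp gives the robot as it stands. The module is installed in compiled form; this text tells all that it offers. Calls block until the motion is done:
- movep(position, orientation): joint-space move of the TCP to a pose.
- move_straight(position, rot=None, vel=0.15, f_stop=None): straight line of the TCP; rot=None keeps the orientation; vel is the mean speed in m/s. With f_stop (N) it stops when the force on the tool has changed by that much, and returns True; else False.
- goto_joints(angles): joint-space move.
- open_jaws() and clamp(strength=None): open the fingers fully, or close them until they stop; strength is the grip in N (None keeps the last).
- hold(seconds).
- ik(position, orientation): joint angles nearest the present ones, or None.
- get_state(): the state.
- camera(name): name is "scene" or "side" or "wrist"; returns the picture (480x640x3 uint8, red, green, blue); there is no depth.
- get_calibration(name): a dict with "fovy" (degrees; the focal length in pixels is half the picture's height over the tangent of half this angle, whatever the lens; pixels are square), "cx", "cy" (the principal point, pixels), "world_from_camera" (4x4, takes a point from camera to world coordinates). Camera axes: x right, y up, looking along -z (the intrinsics and any distortion apply to the point x, -y, -z); pixel columns grow to the right and rows downward; lengths in m; the calibration is good to about 2 mm. A picture is of the moment at which its call begins: read the wrist's pose just before it. get_calibration takes no time and is no camera call; for the wrist camera it gives the pose at the moment of the call.
A pose or a line that the arm cannot do raises PlanningError and nothing moves.
- close_job(): hands the job in, once; it reports no verdict.
Trained networks look in the newest picture that a camera, given by its name, has taken for a name from the list of things; names that differ only in an ending like _2 or _b are one class to them, and where a whole thing is asked for, a point or a joint stands for the part that bears it (a point fixed in the world has none). Each returns a list of dicts, best first, with "score" (0 to 1); they miss things now and then, are a little off and sometimes report something else, mostly with a low value. They report only what shows in the picture. A call takes as long as a camera call. They do not tell look-alikes from the thing itself.
- masks_of(target, camera): "pixels" (480x640 bool, what is visible of it) and "rect" ([left, top, right, bottom] in pixels, round what is visible of it).
The state is a dict: "clock": time; "joints": joint angles; "dq": joint speeds; "joint_efforts": joint torques, N m; "eef_pos": TCP position; "orientation": TCP orientation; "force": force on the tool from outside, world axes, zero at the start; "ft_torque": the same for the moment, N m; "grip_width": finger opening in m.
Only numpy, scipy, OpenCV 4.12 (cv2) and the standard library are available. Lean on these libraries where they do the work, as an engineer would, in place of code of your own. Each camera call takes 0.05 s, during which the arm holds its last target. There are 200 camera calls.

## Working session

There is one attempt and no reset: what is moved stays moved. The work goes in short steps, each a Python script; the robot and the scene stay as the last script left them, time stands still between calls to the robot, and variables do not carry over. Pictures are saved under pics/ and viewed, about 8 in all and at most 12, crops included, and the job is handed in when it is done.

```bash
mkdir -p pics; python3 - <<'E'
from bench import *
import cv2,numpy as np
for c in ["scene","side"]:
    im=camera(c); cv2.imwrite(f"pics/{c}0.png",im[:,:,::-1])
    k=get_calibration(c); print(c,k)
    for t in ["clamp","release_top","lug_top","chassis"]:
        for m in masks_of(t,c)[:4]:
            ys,xs=np.nonzero(m["pixels"]); print(t,round(m["score"],2),np.round(m["rect"]),xs.mean().round(1),ys.mean().round(1),len(xs))
s=get_state();print(s)
E
```

```text
scene {'fovy': 46.07608010282111, 'cx': 323.3084715167262, 'cy': 238.0025975282303, 'world_from_camera': array([[ 0.86272925, -0.41880099,  0.28337954,  0.90128045],
       [ 0.50549787,  0.69983298, -0.50468376, -0.62922923],
       [ 0.01304371,  0.5786532 ,  0.8154694 ,  1.08978042],
       [ 0.        ,  0.        ,  0.        ,  1.        ]])}
clamp 0.89 [294. 183. 359. 319.] 327.9 249.3 3940
release_top 0.62 [320. 220. 340. 236.] 331.0 228.2 218
release_top 0.35 [358. 224. 375. 266.] 365.5 244.4 375
lug_top 0.96 [307. 209. 349. 258.] 329.8 232.3 1413
chassis 0.91 [160. 285. 223. 337.] 190.6 309.5 2038
chassis 0.86 [194. 233. 258. 272.] 227.2 252.4 1676
chassis 0.82 [290. 253. 346. 295.] 316.6 271.8 1552
chassis 0.61 [232. 328. 291. 372.] 261.3 349.2 2183
side {'fovy': 50.13114571220823, 'cx': 322.8234767709376, 'cy': 226.62244765224696, 'world_from_camera': array([[-0.93260616,  0.25635223, -0.25402613,  0.22030003],
       [-0.36075475, -0.64251801,  0.67603744,  0.94940463],
       [ 0.01008734,  0.72211782,  0.69169654,  1.04923676],
       [ 0.        ,  0.        ,  0.    
[... 290 characters left out ...]
14. 201. 351. 224.] 331.6 211.0 867
{'clock': 0.5, 'joints': array([-1.27962589e+00,  2.58616774e-01,  2.14651908e-02,  1.33372085e+00,
        3.47562104e-05,  1.41818102e+00]), 'dq': array([ 0.000715  , -0.00163513, -0.00082398,  0.00085977, -0.00047151,
       -0.00142519]), 'joint_efforts': array([-1.45511083e-03, -5.54937494e+01,  3.44532323e+01,  1.83901160e-03,
       -2.25760054e-04,  6.77568423e-06]), 'eef_pos': array([ 0.23613945, -0.49670102,  0.23125589]), 'orientation': array([-3.14154673e+00,  6.99390381e-05, -1.12701058e+00]), 'force': array([-0.03998996, -0.43492445,  0.05351635]), 'ft_torque': array([ 0.05350555,  0.05243605, -0.02721309]), 'grip_width': 0.08535380772766687}
```

```bash
python3 - <<'E'
import cv2,numpy as np
a=cv2.imread("pics/scene0.png")[160:400,140:460]
b=cv2.imread("pics/side0.png")[150:330,240:480]
cv2.imwrite("pics/a.png",cv2.resize(a,None,fx=2.5,fy=2.5,interpolation=2)); cv2.imwrite("pics/b.png",cv2.resize(b,None,fx=3.3,fy=3.3,interpolation=2))
E
```

```text
(no output)
```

View pics/a.png

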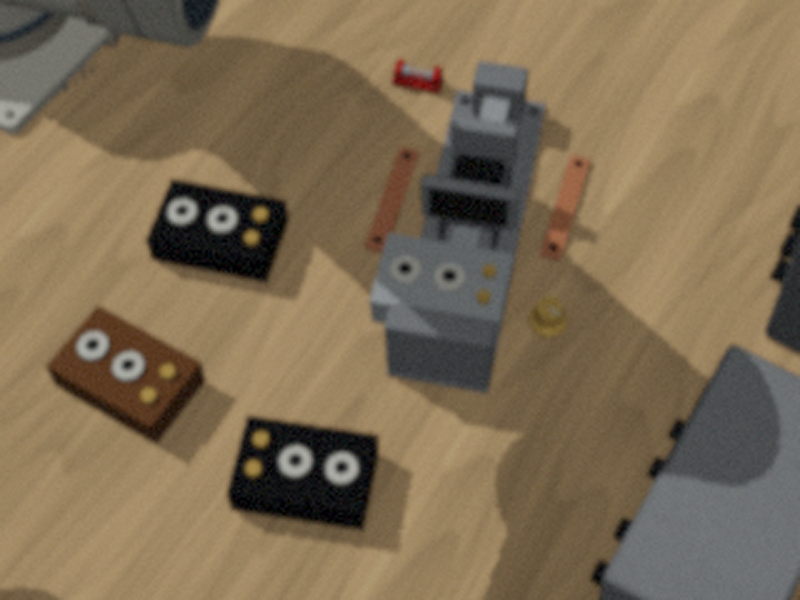

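View pics/b.png

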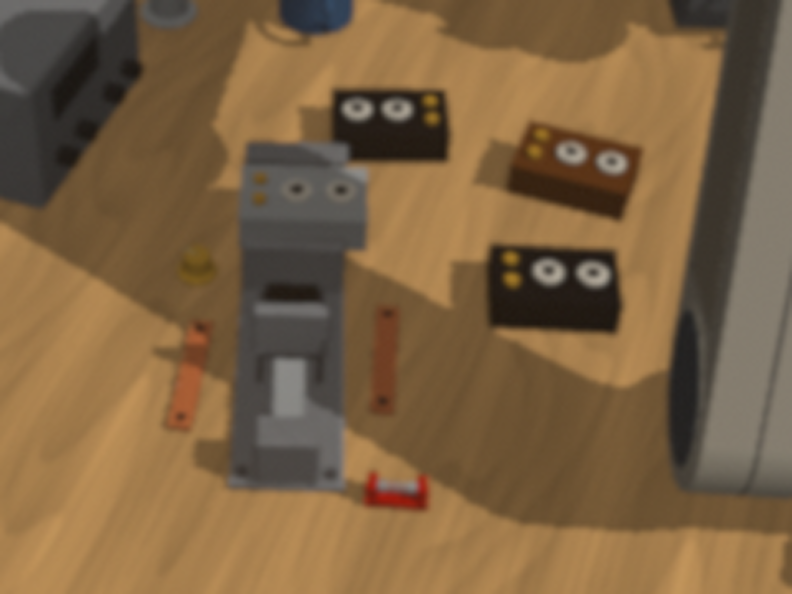

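Both views show one grey clamp with the bare-steel chassis in it at scene (316,272) and side (332,211). The look-alikes are black chassis at scene (227,252) and (261,349), and a brown one at (190,310). The jaw is at scene (330,232), with a lug (323-350,~213) and a face plate (310-347,~236). Next I compute the coarse clamp pose.

```bash
cat > h.py <<'E'
from bench import *
import cv2,numpy as np
def ray(k,u,v,z):
    f=240/np.tan(np.radians(k["fovy"])/2); T=k["world_from_camera"]
    d=T[:3,:3]@np.array([(u-k["cx"])/f,-(v-k["cy"])/f,-1]); o=T[:3,3]
    return (o+d*(z-o[2])/d[2])
def proj(k,P):
    f=240/np.tan(np.radians(k["fovy"])/2); T=k["world_from_camera"]
    p=(np.atleast_2d(P)-T[:3,3])@T[:3,:3]
    return np.c_[k["cx"]+f*p[:,0]/-p[:,2],k["cy"]-f*p[:,1]/-p[:,2]]
E
python3 - <<'E'
from h import *
S=lambda x,y:(140+x/2.5,160+y/2.5); D=lambda x,y:(240+x/3.3,150+y/3.3)
ks,kd=get_calibration("scene"),get_calibration("side")
for n,c,z in [("stopL",(478,65),.056),("stopR",(528,68),.056),("plateL",(425,177),.098),("plateR",(517,193),.098),("lugL",(455,122),.0945),("lugR",(527,132),.0945),("chassis TL",(388,235),.078),("chassis TR",(517,247),.078),("knob",(548,310),.02),("fuse",(418,72),.02)]:
    print("scene",n,ray(ks,*S(*c),z).round(3))
for n,c,z in [("baseL",(230,487),.005),("baseR",(343,489),.005),("lugL",(254,310),.0945),("lugR",(328,310),.0945),("fixL",(247,143),.085),("fixR",(348,146),.085),("chTL",(243,165),.078),("chTR",(367,170),.078),("knob",(198,255),.02),("fuse",(397,487),.02)]:
    print("side",n,ray(kd,*D(*c),z).round(3))
k=get_calibration("wrist");s=get_state();print(k,s["eef_pos"],s["orientation"])
E
```

```text
scene stopL [0.481 0.153 0.056]
scene stopR [0.524 0.174 0.056]
scene plateL [ 0.522 -0.014  0.098]
scene plateR [0.599 0.012 0.098]
scene lugL [0.512 0.055 0.095]
scene lugR [0.573 0.078 0.095]
scene chassis TL [ 0.519 -0.071  0.078]
scene chassis TR [ 0.621 -0.024  0.078]
scene knob [ 0.66  -0.034  0.02 ]
scene fuse [0.42  0.141 0.02 ]
side baseL [0.54  0.187 0.005]
side baseR [0.458 0.157 0.005]
side lugL [0.562 0.083 0.095]
side lugR [0.507 0.061 0.095]
side fixL [ 0.647 -0.115  0.085]
side fixR [ 0.562 -0.144  0.085]
side chTL [ 0.642 -0.094  0.078]
side chTR [ 0.539 -0.128  0.078]
side knob [ 0.659 -0.03   0.02 ]
side fuse [0.416 0.151 0.02 ]
{'fovy': 67.35843295955638, 'cx': 328.5216129349676, 'cy': 237.86315228831324, 'world_from_camera': array([[ 4.30225532e-01,  8.62780811e-01,  2.65547101e-01,
         3.03745196e-01],
       [-9.02721370e-01,  4.11077971e-01,  1.26921352e-01,
        -4.64589233e-01],
       [ 3.44743307e-04, -2.94319849e-01,  9.55706915e-01,
         3.74335649e-01],
       [ 0.00000000e+00,  0.00000000e+00,  0.00000000e+00,
         1.00000000e+00]])} [ 0.23613945 -0.49670102  0.23125589] [-3.14154673e+00  6.99390381e-05 -1.12701058e+00]
```

```bash
python3 - <<'E'
from h import *
S=lambda x,y:(140+x/2.5,160+y/2.5)
print(ray(get_calibration("scene"),*S(735,350),.12))
clamp(40)
move_straight([.236,-.497,.30],vel=.15)
yaw=np.radians(19.5)
for y in (yaw,yaw-np.pi,yaw+np.pi/2,yaw-np.pi/2): print(y, ik([.547,.034,.22],[np.pi,0,y]))
movep([.547,.034,.25],[np.pi,0,yaw])
k=get_calibration("wrist");im=camera("wrist");cv2.imwrite("pics/w1.png",im[:,:,::-1])
np.save("w1.npy",k,allow_pickle=True)
s=get_state();print(s["clock"],s["eef_pos"],s["force"],s["grip_width"])
for t in ["release_top","lug_top","chassis"]:
    for m in masks_of(t,"wrist")[:3]: print(t,m["score"],m["rect"])
E
```

```text
[ 0.82586388 -0.04618429  0.12      ]
0.34033920413889424 [-0.09105973  0.25869235 -0.00706227  1.30504171  0.          1.13939739]
-2.8012534494508987 [-0.09105973  0.25869235 -0.00706227  1.30504171  0.         -2.00219526]
1.9111355309337907 [-0.09105973  0.25869235 -0.00706227  1.30504171  0.         -0.43139893]
-1.2304571226560024 [-0.09105973  0.25869235 -0.00706227  1.30504171  0.          2.71019372]
4.1333 [0.5471148  0.03315693 0.25002945] [-0.01249818 -0.51565307  0.92682444] -9.190140960561519e-05
release_top 0.73 [306.6, 185.6, 354.4, 239.2]
lug_top 0.77 [280.1, 159.3, 376.2, 264.8]
lug_top 0.2 [303.9, 187.2, 352.3, 238.8]
chassis 0.83 [61.4, 342.1, 176.8, 414.0]
chassis 0.67 [65.1, 231.3, 185.3, 306.2]
chassis 0.66 [211.9, 394.6, 227.8, 411.5]
```

View pics/w1.png

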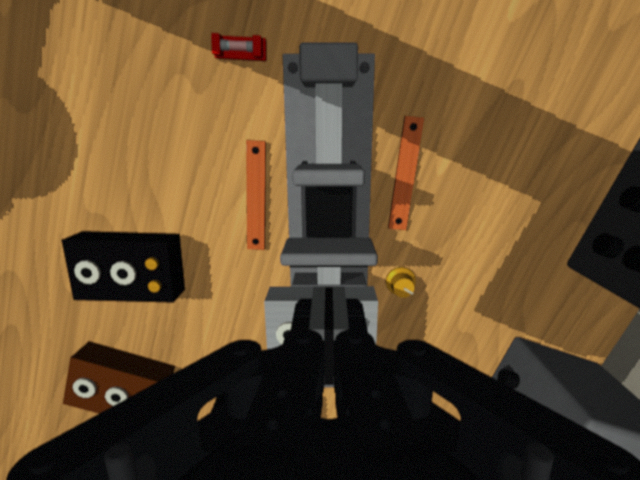

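The wrist view shows the empty pocket with the black pad at (330,212), lug top strip around (328,175), face plate top around (329,250), and end stop at (328,62). It matches the chosen clamp. I refine the pose by projecting the described model.

```bash
python3 - <<'E'
from h import *
from scipy.optimize import least_squares
k=np.load("w1.npy",allow_pickle=True).item()
im=cv2.imread("pics/w1.png")
def loc(p,x,y,z): 
    c,s=np.cos(p[2]),np.sin(p[2]); return [p[0]+c*x-s*y,p[1]+s*x+c*y,z]
# observed: label,(x,y,z) minus jaw flag, px
# coarse ground points for hand picks
o=np.array([.540,.054]);c,s=np.cos(.34),np.sin(.34)
for n,u,v,z in [("stop far",328,44,.056),("stop near",328,82,.056),("stopL",300,62,.056),("stopR",357,62,.056),("lug far",328,166,.0945),("lug near",328,184,.0945),("lugL",293,175,.0945),("lugR",363,175,.0945),("plate far",329,240,.098),("plate near",329,264,.098),("plL",282,250,.098),("plR",377,250,.098),("padL",306,212,.0605),("padR",354,212,.0605),("pad far",330,186,.0605),("pad near",330,238,.0605)]:
    w=ray(k,u,v,z); d=w[:2]-o; print(n,w.round(4),"local",np.round([c*d[0]+s*d[1],-s*d[0]+c*d[1]],4))
p=[.540,.054,.34]
a=cv2.resize(im[20:290,220:440],None,fx=2.2,fy=2.2,interpolation=2)
P=[]
for j in (.037,):
  for x,y,z in [(sx*.03,-.023+j+e,.0945) for sx in(-1,1) for e in(-.007,.007)]+[(sx*.022,-.059+j+e,.0605) for sx in(-1,1) for e in(-.026,.026)]+[(sx*.045,.125,.005) for sx in (-1,1)]: P.append(loc(p,x,y,z))
for q in proj(k,np.array(P)): cv2.circle(a,tuple(int(t) for t in (q-[220,20])*2.2),3,(0,0,255),-1)
cv2.imwrite("pics/w1c.png",a)
E
```

```text
stop far [0.4993 0.1664 0.056 ] local [-0.0009  0.1196]
stop near [0.5091 0.1386 0.056 ] local [-0.0009  0.0901]
stopL [0.4814 0.1455 0.056 ] local [-0.0247  0.1058]
stopR [0.5271 0.1617 0.056 ] local [0.0238 0.1058]
lug far [0.5317 0.0749 0.0945] local [-0.0009  0.0225]
lug near [0.5366 0.061  0.0945] local [-0.0009  0.0077]
lugL [0.507  0.0584 0.0945] local [-0.0297  0.0152]
lugR [0.5613 0.0776 0.0945] local [0.0279 0.0152]
plate far [0.5533 0.0164 0.098 ] local [-0.     -0.0398]
plate near [ 0.5606 -0.0044  0.098 ] local [-0.     -0.0619]
plL [ 0.5179 -0.0057  0.098 ] local [-0.0407 -0.0489]
plR [0.5955 0.0217 0.098 ] local [ 0.0415 -0.0489]
padL [0.5275 0.0242 0.0605] local [-0.0218 -0.0239]
padR [0.5702 0.0394 0.0605] local [ 0.0236 -0.0239]
pad far [0.5406 0.055  0.0605] local [0.0009 0.0007]
pad near [0.5574 0.0076 0.0605] local [ 0.001  -0.0496]
```

View pics/w1c.png

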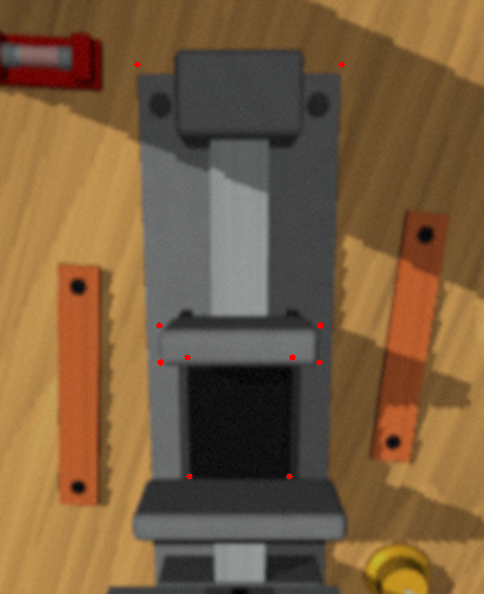

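The projection fits within about 4 mm along y. The lug's inner face is at local y ≈ +0.007 and the pad centre at about −0.022, so the jaw has ~0.04 of travel already. The stop gives 70 mm to go. Next I descend near the lug and press.

```bash
cat >> h.py <<'E'
O=np.array([.540,.054]);Y=.34
def W(y,z,x=0.0): c,s=np.cos(Y),np.sin(Y); return [O[0]+c*x-s*y,O[1]+s*x+c*y,z]
def st(t):
    s=get_state();d=s["eef_pos"][:2]-O;c,n=np.cos(Y),np.sin(Y)
    f=s["force"]; print(t,"t",round(s["clock"],2),"y",round(-n*d[0]+c*d[1],4),"z",s["eef_pos"][2].round(4),"F",f.round(1),"Fy",round(-n*f[0]+c*f[1],1))
E
python3 - <<'E'
from h import *
movep(W(-.010,.13),[np.pi,0,Y]);st("above")
print(move_straight(W(-.010,.068),vel=.06,f_stop=8));st("in pocket")
print(move_straight(W(-.010,.0555),vel=.02,f_stop=15));st("pressed")
hold(.2);st("held")
im=camera("wrist");cv2.imwrite("pics/w2.png",cv2.resize(im[100:400,160:500,::-1],None,fx=1.8,fy=1.8))
E
```

```text
above t 4.83 y -0.0104 z 0.1309 F [1.4 0.6 0.5] Fy 0.1
False
in pocket t 6.02 y -0.0101 z 0.0684 F [ 0.   0.2 -0.4] Fy 0.2
False
pressed t 6.79 y -0.0101 z 0.0557 F [0.3 0.2 3.6] Fy 0.1
held t 6.99 y -0.0101 z 0.0556 F [-1.2  0.   3.7] Fy 0.4
```

View pics/w2.png

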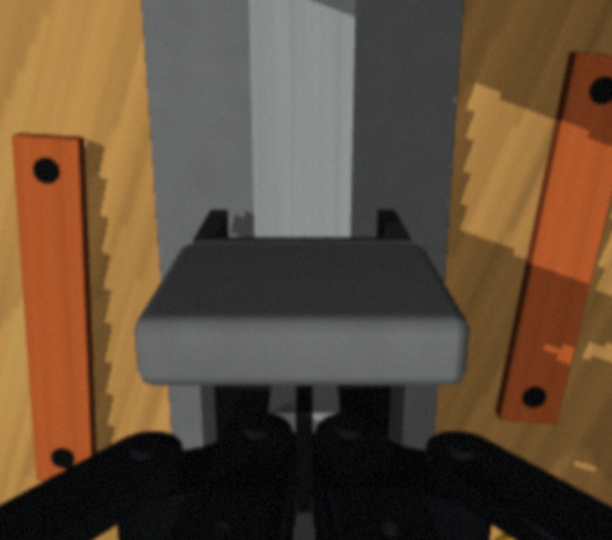

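The fingers are in the pocket just in front of the lug, with about 4 N on the pad. I go slightly deeper for margin and push.

```bash
python3 - <<'E'
from h import *
print(move_straight(W(-.010,.0545),vel=.02,f_stop=15));hold(.2);st("deeper")
print(move_straight(W(.010,.0545),vel=.04,f_stop=14));st("20mm")
im=camera("wrist");cv2.imwrite("pics/w3.png",cv2.resize(im[100:400,160:500,::-1],None,fx=1.8,fy=1.8))
E
```

```text
False
deeper t 7.49 y -0.0101 z 0.0545 F [0.7 0.1 5.2] Fy -0.1
False
20mm t 8.14 y 0.0109 z 0.0544 F [0.5 4.7 5.2] Fy 4.2
```

View pics/w3.png

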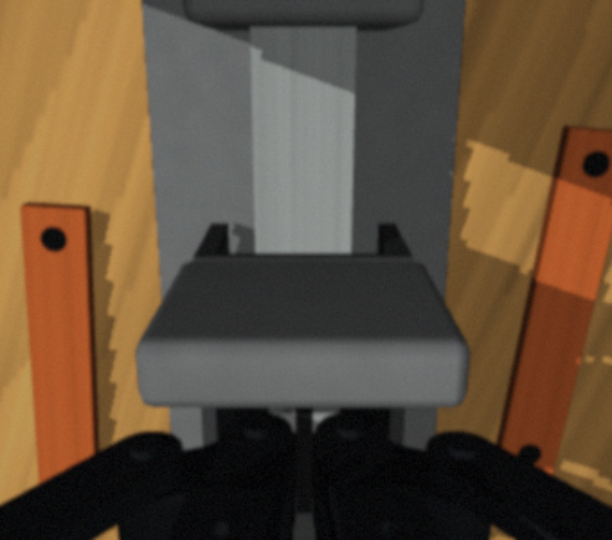

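The jaw is sliding with the finger (desk objects shifted, lug stayed at the finger, 4 N). I continue to the stop.

```bash
python3 - <<'E'
from h import *
print(move_straight(W(.055,.0545),vel=.04,f_stop=14));st("65mm")
print(move_straight(W(.085,.0545),vel=.025,f_stop=12));st("stop?")
hold(.3);st("held")
im=camera("wrist");cv2.imwrite("pics/w4.png",cv2.resize(im[100:400,160:500,::-1],None,fx=1.8,fy=1.8))
E
```

```text
False
65mm t 9.47 y 0.0553 z 0.0544 F [0.3 0.9 4.2] Fy 0.7
True
stop? t 10.07 y 0.0649 z 0.0546 F [ 1.3 -2.5  4.3] Fy -2.8
held t 10.38 y 0.0648 z 0.0545 F [-1.   0.5  4.2] Fy 0.8
```

View pics/w4.png

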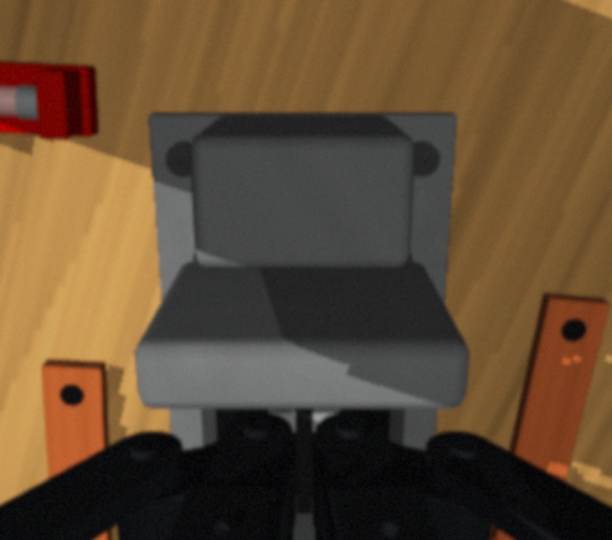

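The lug meets the end stop exactly where predicted (y 0.065). I give it a confirming nudge, then lift straight up.

```bash
python3 - <<'E'
from h import *
print(move_straight(W(.072,.0545),vel=.02,f_stop=15));st("nudge");hold(.2);st("held")
x=get_state()["eef_pos"]
print(move_straight([x[0],x[1],.075],vel=.04));st("up")
y=-np.sin(Y)*(x[0]-O[0])+np.cos(Y)*(x[1]-O[1])
move_straight(W(y-.006,.08),vel=.05)
move_straight(W(y-.006,.16),vel=.1)
move_straight(W(y-.06,.27),vel=.15);hold(.2);st("clear")
k=get_calibration("wrist");im=camera("wrist");cv2.imwrite("pics/w5.png",im[:,:,::-1]);np.save("w5.npy",k,allow_pickle=True)
E
```

```text
True
nudge t 10.67 y 0.0647 z 0.0546 F [ 0.8 -2.9  3.2] Fy -3.0
held t 10.87 y 0.0647 z 0.0546 F [ 1.1 -3.1  4.2] Fy -3.3
False
up t 11.53 y 0.0649 z 0.0749 F [-0.7 -0.3 -0.5] Fy -0.0
clear t 13.95 y 0.0052 z 0.2694 F [ 0.  -0.2  0.1] Fy -0.2
```

View pics/w5.png

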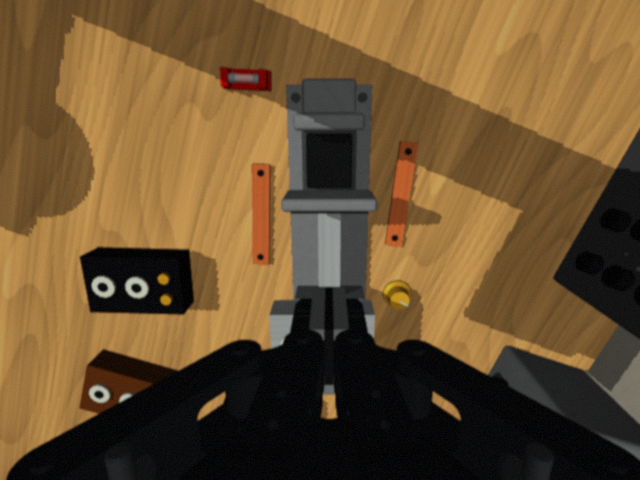

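The jaw stands against the end stop (lug strip ~(330,121) touches the stop at (330,97)), with an open gap to the chassis. I check numerically, compare the chassis before and after, and hand in if it holds.

```bash
python3 - <<'E'
from h import *
k=np.load("w5.npy",allow_pickle=True).item()
for n,u,v,z in [("lug far",329,114,.0945),("lug near",329,129.5,.0945),("stop far",329,80,.056),("plate far",329,191,.098),("plate near",329,210,.098)]:
    d=ray(k,u,v,z)[:2]-O; print(n,round(-np.sin(Y)*d[0]+np.cos(Y)*d[1],4))
for c in ("scene","side"):
    im=camera(c)[:,:,::-1]; a=cv2.imread(f"pics/{c}0.png"); cv2.imwrite(f"pics/{c}9.png",im)
    r=(slice(240,330),slice(270,370)) if c=="scene" else (slice(185,230),slice(300,365))
    if c=="side": cv2.imwrite("pics/cmp.png",cv2.resize(np.hstack([a[170:320,270:390],im[170:320,270:390]]),None,fx=3,fy=3,interpolation=2))
    ms=masks_of("chassis",c)
    for m in ms[:4]: ys,xs=np.nonzero(m["pixels"]); print(c,m["rect"],xs.mean().round(1),ys.mean().round(1))
E
```

```text
lug far 0.0895
lug near 0.0772
stop far 0.1199
plate far 0.0255
plate near 0.0084
scene [287.4, 252.0, 344.2, 290.5] 316.1 271.5
scene [229.9, 330.8, 292.5, 371.3] 261.2 349.3
scene [159.5, 286.0, 220.4, 335.3] 190.8 309.6
scene [196.1, 231.5, 257.3, 272.1] 227.0 252.3
side [339.7, 180.1, 377.2, 201.3] 358.0 187.3
side [313.3, 200.4, 351.0, 225.2] 331.6 212.4
side [392.3, 184.5, 436.3, 216.8] 413.4 201.2
side [387.0, 224.5, 426.8, 255.1] 406.8 236.7
```

View pics/cmp.png

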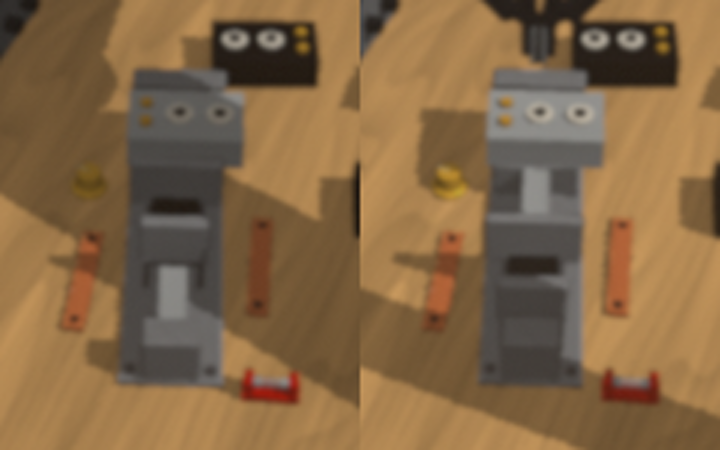

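```bash
python3 -c "
from bench import *
hold(.3); print(get_state()['clock'], close_job())"
```

```text
the job is handed in; nothing more can be done
14.5 None
```

The clamp is open and the job was handed in at 14.5 s. No verdict was reported. With the fingers shut, I pressed the release pad to about 7 mm down. I then pushed the lug about 70 mm along the bar to the end stop, nudged it once more, and lifted straight up and clear.

**Jaw:** The lug's inner face measured y = 0.077 m in my clamp frame, which is the value predicted for the end stop. The finger stopped at 0.065 m twice, and the pictures show the lug against the stop.

**Chassis and other things:** The chassis moved by less than 1.5 pixels in the scene and side views. The bus bars, fuse holder and knob look unmoved there. I did not check the mug and screwdriver after the push, but the arm worked only at the clamp, away from both.

**Not measured:** I took the pad as sprung up because the finger force went to zero on lifting; I did not measure its height. The sideways force while pushing was noisy and changed sign, so I relied on the positions and pictures to confirm the jaw had reached the stop.

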